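# Lock the blue specimen clamp

### The job

On the microscopy bench, secure the specimen clamp that has the blue lever: with its lever still standing up, screw the bolt in clockwise until it is snug against its stop, then fold the lever down flat into the black cradle. Leave the clamp with the yellow lever as it is.

Things in the scene. Friction and masses are not known exactly. Their poses are not given: they have to be found in the camera images.
- blue_grip (a point): Grip point in the middle of the blue lever, 45 mm from its pivot, 30 mm from its free end. Lever 20 mm wide (x axis, along the pivot: grip these sides), 14 mm thick (y axis: the side it folds to), z to the free end. Starts upright within 6 degrees, top 125 mm above the bench, pivot 50 mm. Stiff: 2.5 N at 40 mm from the pivot folds it; stays where left; folded (90 degrees) its top is at 55 mm.
- blue_bolt (a joint): Turn of the blue lever's bolt, rad: 0 backed off, 1.4 snug at a hard stop; starts at 0 to 0.45. Grows clockwise seen from above, about the vertical axis through the pivot, carrying the lever; sinks 1.6 mm per rad; resists with 0.12 N m; stays where left. When snug, the lever's y axis points along the base plate's long side to the black cradle (34 x 22 mm, top at 37 mm, 59 mm from the bolt axis).
- yellow_grip (a point): The same point on the yellow lever of a second, like clamp, to be left alone. Each clamp: a fixed aluminium base plate 100 x 150 x 20 mm on the bench, bolt 45 mm off its centre along the long side, a steel strap (top 34 mm above the bench) over a round specimen (copper-faced in the blue clamp, steel in the yellow), the lever standing on the bolt, and the black cradle it folds into.
- yellow_bolt (a joint): Turn of the yellow lever's bolt, rad, measured as for the blue one; starts between 0 and 0.3. To be left alone.
Things that resemble listed ones, but are neither listed nor needed, are in the scene too. Leave any green or turquoise look-alike of the part that bears blue_grip alone.

How it is judged:
On the way, in this order (a step that is already met when the one before it is completed fails the run):
1. the blue lever's bolt is screwed in until snug while its lever stands up (value of joint blue_bolt above 1.2 rad and angle between blue_grip's own z axis and vertical below 0.35 rad), for 0.2 s.
2. the blue lever is folded down into its cradle with the bolt still snug (value of joint blue_bolt above 1.2 rad and angle between blue_grip's own z axis and vertical above 1.3 rad), for 0.2 s.
At the end, for the whole second after the job is handed in: The blue clamp's bolt is snug (turned to at least 1.2 of its 1.4 rad) and its lever lies folded in the cradle (at least 1.3 rad from upright) (all of step 2); the robot touches nothing.
It fails at once if the yellow clamp's lever was moved (more than 15 mm) (distance of yellow_grip from where it was at the start of the episode above 0.015 m).
It fails at once if the yellow clamp's bolt was screwed in (beyond 0.6 rad) (value of joint yellow_bolt above 0.6 rad).
It also fails if it takes over 48 s, if anything falls off the work surface, if the arm or the gripper's body presses on something with over 40 N, if the wrist force passes 120 N, or if a joint passes its speed limit or range.

### The arm

A 6-joint arm with a two-finger parallel gripper is mounted at the origin on the work surface. World frame = base frame: x ahead of the robot, y to its left, z up, the work surface at z = 0. Lengths are in m, angles in rad, forces in N, time in s.
With the tool pointing down it reaches from about 0.375 to 0.9 m from the base axis. Payload 3.1 kg.
Tool frame: the origin (TCP) lies where the fingers leave the gripper's body, on its centre line; the fingertips stand 73 mm ahead of it and the grasp point (between the pads) lies 54 mm ahead of it; z points along the fingers, y is the line along which they close (so a half turn about z gives the same grasp; the last joint's range is limited). The gripper opens to 85 mm and grips with 20 to 120 N. Pads are 22 mm wide; open, the fingers measure 114 mm over their backs; the gripper's body (76 mm by 85 mm) begins 54 mm behind the grasp point. The pads swing forward as they close: fully open they stand 13 mm farther back than shut.
Start: joints at [-1.429, 0.527, 1.433, -0, 1.181, -0.178], TCP at [0.197, -0.593, 0.304] pointing down, gripper open.
Joint ranges: [-3.08, 3.08], [-0.75, 2.2], [0.22, 2.44], [-1.43, 4.57], [0, 2.65], [-2.85, 2.85]. Speed limits (rad/s): [2.79, 2.79, 3.14, 3.14, 3.14, 3.14].

### API

Orientations are given as a unit quaternion [x, y, z, w].
In Python, from station import manip gives the robot as it stands.
- The arm moves only by the shell command python3 -m crank 'ROWS' [FORCE]. ROWS is JSON, a list of rows, each an object with "dp": the shift along the tool's x, y, z normalised to -1 to 1, where 1 is 50 cm, a list of three; "delta_rot": the turn, a rotation vector about the tool's x, y, z normalised to -1 to 1, where 1 is 2 pi rad, a list of three; "fingers": the opening, from -1 (shut) to 1 (fully open). A call has 1 to 12 rows; each row shifts and turns the commanded pose from where the row before left it, along the tool's axes as they then stand; what a row does not reach is not made up. A row lasts 1/12 s, in which the tool goes at most 41.7 mm and 7.16 degrees, less where a joint would pass 70% of its speed; a pose out of reach is approached as far as the arm can. A call with a number of a shift or a turn outside -1 to 1 is refused whole. A call with a gripper value outside its range is refused whole. The fingers move at their own pace and stop on an object; FORCE is the grip in N (left out, the last holds). Time passes only in rows, so rows that do not move let the fingers close. It gives the time, the measured TCP pose, the force, the opening and the grip force at its end, in the units of the state.
- manip.sense(): the state, without advancing time (a new reading comes with each control period).
- manip.snapshot(name): name is "scene" or "side" or "wrist"; returns (picture, depth): 420x560x3 uint8, red, green, blue; 420x560 float32, m along the optical axis (not along the pixel's ray), 0 where there is no reading.
- manip.camera_model(name): a dict with "fx", "fy", "cx", "cy" (pixels), "origin" and "attitude" of the camera in the world. Camera axes: x right, y up, looking along -z (the intrinsics and any distortion apply to the point x, -y, -z); pixel columns grow to the right and rows downward; lengths in m; the calibration is good to about 2 mm. A picture is of the moment at which its call begins: read the wrist's pose just before it. camera_model takes no time and is no camera call; for the wrist camera it gives the pose at the moment of the call.
- manip.sign_off(): hands the job in; it is judged then, once.
The state is a dict: "t": time; "q": joint angles; "qd": joint speeds; "tau": joint torques, N m; "tcp_pos": TCP position; "tool_rot": TCP orientation; "force": force on the tool from outside, world axes, zero at the start; "ft_torque": the same for the moment, N m; "finger_gap": opening from 0.0 (shut) to 1.0 (fully open); "gripper_force": force on a finger pad.
Only numpy, scipy, OpenCV 4.12 (cv2) and the standard library are available. Lean on these libraries where they do the work, as an engineer would, in place of code of your own. Each camera call takes 0.05 s, during which the arm holds its last target. There are 200 camera calls.

## Working session

There is one attempt and no reset: what is moved stays moved. The work goes in short steps, Python scripts to look and compute and a shell command to move; the robot and the scene stay as the last step left them, time stands still between calls to the robot, and variables do not carry over. Pictures are saved under pics/ and viewed, at most 10 in all, crops included, and the job is handed in when it is done.

```bash
mkdir -p pics; ls; cat > h.py <<'E'
import numpy as np, cv2
from station import manip
from scipy.spatial.transform import Rotation as R
def snap(n):
    c=manip.camera_model(n); p,d=manip.snapshot(n); return c,p,d
def att(c):
    a=np.array(c["attitude"]); return R.from_quat(a) if a.size==4 else R.from_matrix(a)
def cloud(c,d):
    v,u=np.mgrid[:d.shape[0],:d.shape[1]]
    P=np.stack([(u-c["cx"])/c["fx"]*d,-(v-c["cy"])/c["fy"]*d,-d],-1)
    return P@att(c).as_matrix().T+np.array(c["origin"])
E
python3 - <<'E'
from h import *
print(manip.sense())
for n in ["scene","side"]:
    c,p,d=snap(n); print(c); cv2.imwrite(f"pics/{n}0.png",p[...,::-1]); np.savez(f"{n}0.npz",p=p,P=cloud(c,d),d=d)
E
```

```text
pics
{'t': 0.0, 'q': array([-1.42952271e+00,  5.28459075e-01,  1.43390029e+00,  8.37255396e-06,
        1.18139860e+00, -1.78478197e-01]), 'qd': array([ 0.00012848,  0.00120549,  0.00229204,  0.00048967,  0.00037837,
       -0.00115309]), 'tau': array([ 7.94206062e-05, -4.42347622e+01, -1.78023398e+01, -2.23532861e-04,
        8.38146399e-03,  9.51518331e-08]), 'tcp_pos': array([ 0.1964194 , -0.59274409,  0.30293845]), 'tool_rot': array([ 9.87246721e-01,  1.59194032e-01,  2.40091806e-05, -1.08239514e-03]), 'force': array([-0.33286414,  0.65139124, -0.15466782]), 'ft_torque': array([ 0.02498005, -0.05231332,  0.04226334]), 'gripper_force': 0.0, 'finger_gap': 1.0000704497234731}
{'fx': 435.20592427193395, 'fy': 435.20592427193395, 'cx': 277.6582293182005, 'cy': 210.1873859389449, 'origin': array([ 1.06709349, -0.5562744 ,  0.70347302]), 'attitude': array([0.41384534, 0.17011576, 0.34882802, 0.82347536])}
{'fx': 426.16208699610564, 'fy': 426.16208699610564, 'cx': 277.18118153322746, 'cy': 206.85333662108778, 'origin': array([ 0.43453646, -0.62176018,  0.65251099]), 'attitude': array([ 0.4109408 , -0.01314942, -0.03962189,  0.91070569])}
```

View pics/scene0.png

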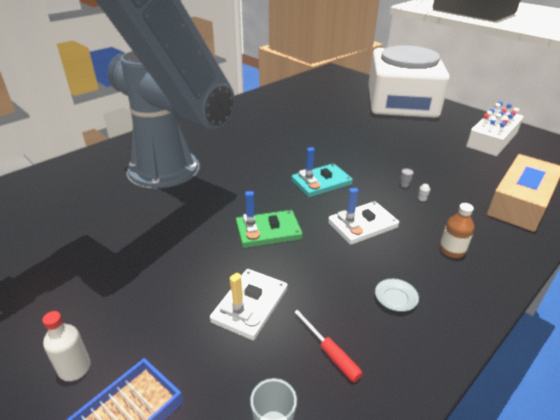

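View pics/side0.png

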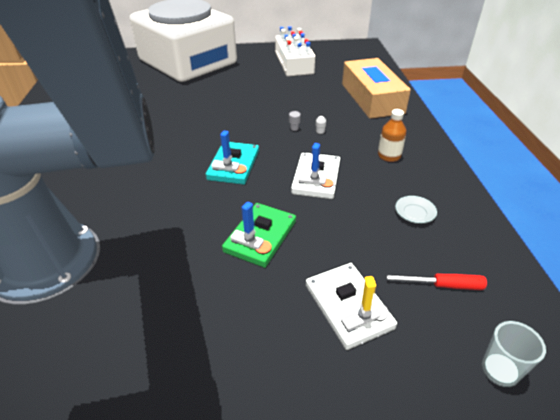

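Blue levers stand at scene (310,160) on a turquoise base, (250,205) on a green base and (352,203) on an aluminium base with a copper specimen. The yellow lever is at (237,290). I choose (352,203), which is side (316,155), and will check it in a crop while measuring.

```bash
python3 - <<'E'
from h import *
for n,(u0,u1,v0,v1) in {"scene":(320,405,180,245),"side":(285,345,138,200)}.items():
    z=np.load(f"{n}0.npz"); p=z["p"].astype(int); P=z["P"]
    m=np.zeros(p.shape[:2],bool); m[v0:v1,u0:u1]=1
    r,g,b=p[...,0],p[...,1],p[...,2]
    bl=m&(b>r+60)&(b>g+40); Q=P[bl]
    print(n,"blue",bl.sum(),Q.min(0),Q.max(0))
    for lo,hi in [(.05,.075),(.075,.1),(.1,.13)]:
        s=Q[(Q[:,2]>lo)&(Q[:,2]<hi)]; print(lo,len(s),s.mean(0) if len(s) else 0)
    pl=m&(r>140)&(abs(r-b)<60)&(abs(P[...,2]-.02)<.006)
    rect=cv2.minAreaRect((P[pl][:,:2]*1000).astype(np.float32)); print("plate",rect,np.round(cv2.boxPoints(rect)))
    dk=m&(p.max(-1)<60)&(P[...,2]>.027)&(P[...,2]<.045); Q=P[dk]
    print("cradle",dk.sum(),np.median(Q,0), Q.min(0),Q.max(0))
    co=m&(r>b+50)&(r>g+20); print("copper",co.sum(),P[co].mean(0))
c=cv2.imread("pics/scene0.png")[180:245,320:405]; s=cv2.imread("pics/side0.png")[133:203,275:355]
cv2.imwrite("pics/crop0.png",np.hstack([cv2.resize(c,(390,400),interpolation=2),cv2.resize(s,(400,400),interpolation=2)]))
E
```

```text
scene blue 178 [ 0.46758705 -0.5562744  -0.00218356] [1.06709349 0.3453949  0.70347302]
0.05 24 [0.58833596 0.17011711 0.06895746]
0.075 56 [0.58792298 0.16966927 0.0884428 ]
0.1 87 [0.58625117 0.17096342 0.11595578]
plate ((531.6702270507812, 236.08616638183594), (152.51206970214844, 240.9081573486328), 73.0047607421875) [[394. 198.]
 [625. 128.]
 [669. 274.]
 [439. 344.]]
  return _methods._mean(a, axis=axis, dtype=dtype,
  ret = um.true_divide(
Traceback (most recent call last):
ValueError: zero-size array to reduction operation minimum which has no identity
```

```bash
python3 - <<'E'
from h import *
for n,(u0,u1,v0,v1) in {"scene":(320,405,180,245),"side":(285,345,138,200)}.items():
    z=np.load(f"{n}0.npz"); p=z["p"].astype(int); P=z["P"]
    m=np.zeros(p.shape[:2],bool); m[v0:v1,u0:u1]=1; m&=z["d"]>0
    m&=np.hypot(P[...,0]-.59,P[...,1]-.17)<.16
    r,g,b=p[...,0],p[...,1],p[...,2]
    bl=m&(b>r+60)&(b>g+40); Q=P[bl]
    print(n,"blue",bl.sum())
    for lo,hi in [(.05,.075),(.075,.1),(.1,.13)]:
        s=Q[(Q[:,2]>lo)&(Q[:,2]<hi)]; print(lo,len(s),s.mean(0) if len(s) else 0)
    if len(Q): print(Q.max(0))
    pl=m&(r>110)&(abs(r-b)<60)&(abs(P[...,2]-.02)<.008)
    rect=cv2.minAreaRect((P[pl][:,:2]*1000).astype(np.float32)); print("plate",rect,np.round(cv2.boxPoints(rect)).tolist())
    dk=m&(p.max(-1)<70)&(P[...,2]>.022)&(P[...,2]<.06); Q=P[dk]
    print("cradle",dk.sum(),np.median(Q,0))
    co=m&(r>b+50)&(r>g+20); print("copper",co.sum(),P[co].mean(0))
c=cv2.imread("pics/scene0.png")[180:245,320:405]; s=cv2.imread("pics/side0.png")[133:203,275:355]
cv2.imwrite("pics/crop0.png",np.hstack([cv2.resize(c,(390,400),interpolation=2),cv2.resize(s,(400,400),interpolation=2)]))
E
```

```text
scene blue 167
0.05 24 [0.58833596 0.17011711 0.06895746]
0.075 56 [0.58792298 0.16966927 0.0884428 ]
0.1 87 [0.58625117 0.17096342 0.11595578]
[0.59332176 0.18215373 0.12641167]
plate ((597.0120239257812, 215.9458465576172), (152.67578125, 103.58757019042969), 73.33027648925781) [[525.0, 158.0], [625.0, 128.0], [669.0, 274.0], [569.0, 304.0]]
cradle 0 [nan nan nan]
copper 68 [0.61610206 0.16334749 0.02559363]
side blue 184
0.05 37 [0.58231888 0.16649116 0.06736831]
0.075 55 [0.58192958 0.16627241 0.08677327]
0.1 92 [0.58235211 0.16924011 0.11637496]
[0.59120813 0.18362135 0.12730242]
plate ((596.8428955078125, 216.44119262695312), (155.50863647460938, 99.85196685791016), 73.51725006103516) [[527.0, 156.0], [623.0, 128.0], [667.0, 277.0], [571.0, 305.0]]
cradle 23 [0.60741356 0.21963431 0.03394837]
copper 63 [0.61374234 0.15974624 0.02579697]
  return _methods._mean(a, axis=axis, dtype=dtype,
  ret = um.true_divide(
```

View pics/crop0.png

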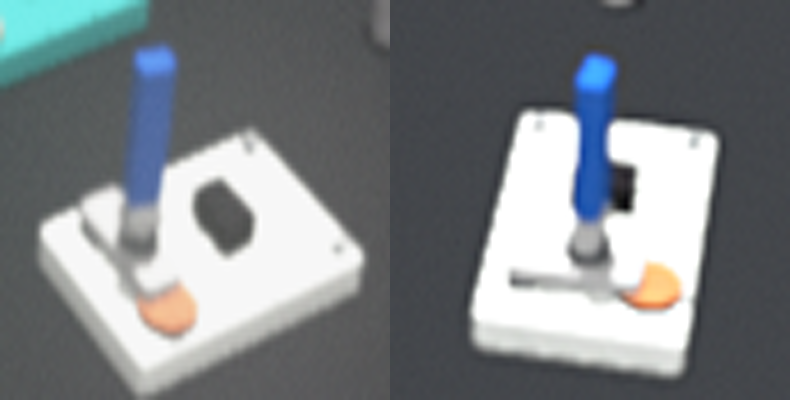

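The crop confirms the choice: blue lever, aluminium plate, copper specimen and black cradle. The bolt axis is at about (0.584, 0.173) and the cradle direction is at about 73.4° yaw. Next I move above it.

```bash
python3 -m crank '[{"dp":[0.055,-0.055,0],"delta_rot":[0,0,0],"fingers":1},{"dp":[0.055,-0.055,0],"delta_rot":[0,0,0],"fingers":1},{"dp":[0.055,-0.055,0],"delta_rot":[0,0,0],"fingers":1},{"dp":[0.055,-0.055,0],"delta_rot":[0,0,0],"fingers":1},{"dp":[0.055,-0.055,0],"delta_rot":[0,0,0],"fingers":1},{"dp":[0.055,-0.055,0],"delta_rot":[0,0,0],"fingers":1},{"dp":[0.055,-0.055,0],"delta_rot":[0,0,0],"fingers":1},{"dp":[0.055,-0.055,0],"delta_rot":[0,0,0],"fingers":1},{"dp":[0.055,-0.055,0],"delta_rot":[0,0,0],"fingers":1},{"dp":[0.055,-0.055,0],"delta_rot":[0,0,0],"fingers":1},{"dp":[0.055,-0.055,0],"delta_rot":[0,0,0],"fingers":1}]'
python3 -m crank '[{"dp":[0.055,-0.055,0],"delta_rot":[0,0,0],"fingers":1},{"dp":[0.055,-0.055,0],"delta_rot":[0,0,0],"fingers":1},{"dp":[0.055,-0.055,0],"delta_rot":[0,0,0],"fingers":1},{"dp":[0.055,-0.055,0],"delta_rot":[0,0,0],"fingers":1},{"dp":[0.055,-0.055,0],"delta_rot":[0,0,0],"fingers":1},{"dp":[0.055,-0.055,0],"delta_rot":[0,0,0],"fingers":1},{"dp":[0.055,-0.055,0],"delta_rot":[0,0,0],"fingers":1},{"dp":[0.055,-0.055,0],"delta_rot":[0,0,0],"fingers":1},{"dp":[0.055,-0.055,0],"delta_rot":[0,0,0],"fingers":1},{"dp":[0.055,-0.055,0],"delta_rot":[0,0,0],"fingers":1},{"dp":[0.055,-0.055,0],"delta_rot":[0,0,0],"fingers":1}]'
python3 -m crank '[{"dp":[0,0,0],"delta_rot":[0,0,-0.019],"fingers":1},{"dp":[0,0,0],"delta_rot":[0,0,-0.019],"fingers":1},{"dp":[0,0,0],"delta_rot":[0,0,-0.019],"fingers":1},{"dp":[0,0,0],"delta_rot":[0,0,-0.019],"fingers":1},{"dp":[0,0,0],"delta_rot":[0,0,-0.019],"fingers":1},{"dp":[0,0,0],"delta_rot":[0,0,-0.019],"fingers":1},{"dp":[0,0,0],"delta_rot":[0,0,-0.019],"fingers":1},{"dp":[0,0,0],"delta_rot":[0,0,-0.019],"fingers":1},{"dp":[0,0,0],"delta_rot":[0,0,-0.019],"fingers":1}]'
python3 -m crank '[{"dp":[0,0,0],"delta_rot":[0,0,-0.019],"fingers":1},{"dp":[0,0,0],"delta_rot":[0,0,-0.019],"fingers":1},{"dp":[0,0,0],"delta_rot":[0,0,-0.019],"fingers":1},{"dp":[0,0,0],"delta_rot":[0,0,-0.019],"fingers":1},{"dp":[0,0,0],"delta_rot":[0,0,-0.019],"fingers":1},{"dp":[0,0,0],"delta_rot":[0,0,-0.019],"fingers":1},{"dp":[0,0,0],"delta_rot":[0,0,-0.019],"fingers":1},{"dp":[0,0,0],"delta_rot":[0,0,-0.019],"fingers":1},{"dp":[0,0,0],"delta_rot":[0,0,-0.019],"fingers":1},{"dp":[0,0,0],"delta_rot":[0,0,0],"fingers":1}]'
python3 - <<'E'
from h import *
s=manip.sense(); print(s["t"],s["q"],s["tcp_pos"],s["tool_rot"])
c,p,d=snap("wrist"); print(c); cv2.imwrite("pics/w1.png",p[...,::-1]); np.savez("w1.npz",p=p,P=cloud(c,d),d=d)
P=cloud(c,d); pi=p.astype(int)
top=(d>0)&(pi[...,2]>pi[...,0]+60)&(pi[...,2]>pi[...,1]+40)&(P[...,2]>.115)&(P[...,2]<.135)
n,l,st,ce=cv2.connectedComponentsWithStats(top.astype(np.uint8))
for i in range(1,n):
    if st[i,4]<30: continue
    Q=P[l==i]; print(ce[i],st[i],Q.mean(0),cv2.minAreaRect((Q[:,:2]*1000).astype(np.float32)))
E
```

```text
t: 1.02
tcp_pos: [0.3889, -0.2091, 0.3038]
tool_rot: [0.987, 0.159, -0.0, -0.0]
force: [0.8, -0.1, -0.6]
finger_gap: 0.997
gripper_force: 0.0
t: 1.93
tcp_pos: [0.5809, 0.1733, 0.3035]
tool_rot: [0.987, 0.159, -0.001, 0.0]
force: [0.6, -0.5, 0.9]
finger_gap: 1.002
gripper_force: 0.0
t: 2.68
tcp_pos: [0.5803, 0.1712, 0.3033]
tool_rot: [0.765, 0.644, -0.001, -0.0]
force: [-0.6, -0.3, -0.8]
finger_gap: 0.999
gripper_force: 0.0
t: 3.52
tcp_pos: [0.5803, 0.1712, 0.3034]
tool_rot: [0.329, 0.944, -0.0, -0.001]
force: [0.0, 0.4, -0.5]
finger_gap: 1.0
gripper_force: 0.0
3.5167 [ 1.02387839e-01  5.01370900e-01  1.48443398e+00  3.57898619e-05
  1.15703022e+00 -7.97418368e-01] [0.58031495 0.17121745 0.30338483] [ 3.29243409e-01  9.44244879e-01 -2.48578316e-04 -5.69557839e-04]
{'fx': 375.7513038015787, 'fy': 375.7513038015787, 'cx': 275.2471119944338, 'cy': 209.74932548052058, 'origin': array([0.52473645, 0.21569914, 0.37423804]), 'attitude': array([-0.12831374, -0.06166675,  0.43060426,  0.89124226])}
[281.67808219 205.5456621 ] [268 195  28  22 438] [0.58227634 0.17550042 0.12549068] ((582.44970703125, 175.35504150390625), (17.674928665161133, 12.478070259094238), 63.82710647583008)
```

View pics/w1.png

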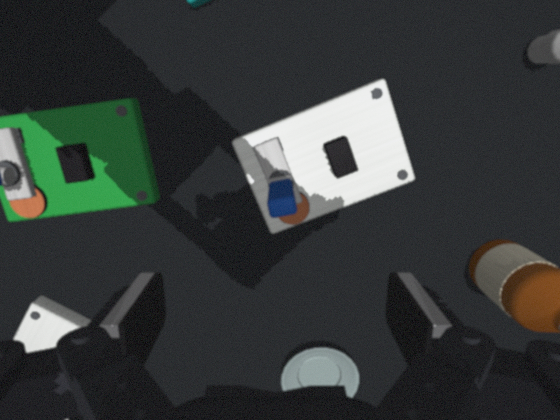

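The wrist view shows the blue lever top at (282,200), beside the cradle at (340,157). Its wide axis is at yaw 63.8°, so the bolt is near 0 rad. Next I align, descend and grip.

```bash
python3 -m crank '[{"dp":[0,0,0],"delta_rot":[0,0,-0.017],"fingers":1},{"dp":[0,0,0],"delta_rot":[0,0,-0.017],"fingers":1},{"dp":[-0.003,0.008,0],"delta_rot":[0,0,0],"fingers":1},{"dp":[0,0,0.05],"delta_rot":[0,0,0],"fingers":1},{"dp":[0,0,0.05],"delta_rot":[0,0,0],"fingers":1},{"dp":[0,0,0.05],"delta_rot":[0,0,0],"fingers":1},{"dp":[0,0,0.05],"delta_rot":[0,0,0],"fingers":1},{"dp":[0,0,0.04],"delta_rot":[0,0,0],"fingers":1},{"dp":[0,0,0.04],"delta_rot":[0,0,0],"fingers":1},{"dp":[0,0,0.035],"delta_rot":[0,0,0],"fingers":1},{"dp":[0,0,0],"delta_rot":[0,0,0],"fingers":1}]'
python3 -m crank '[{"dp":[0,0,0],"delta_rot":[0,0,0],"fingers":-0.3},{"dp":[0,0,0],"delta_rot":[0,0,0],"fingers":-0.4},{"dp":[0,0,0],"delta_rot":[0,0,0],"fingers":-0.5},{"dp":[0,0,0],"delta_rot":[0,0,0],"fingers":-0.6},{"dp":[0,0,0],"delta_rot":[0,0,0],"fingers":-0.7},{"dp":[0,0,0],"delta_rot":[0,0,0],"fingers":-0.8},{"dp":[0,0,0],"delta_rot":[0,0,0],"fingers":-0.9},{"dp":[0,0,0],"delta_rot":[0,0,0],"fingers":-1},{"dp":[0,0,0],"delta_rot":[0,0,0],"fingers":-1},{"dp":[0,0,0],"delta_rot":[0,0,0],"fingers":-1}]' 40
```

```text
t: 4.48
tcp_pos: [0.5818, 0.174, 0.1427]
tool_rot: [0.23, 0.973, -0.001, -0.004]
force: [-0.3, 0.3, -0.6]
finger_gap: 1.002
gripper_force: 0.0
t: 5.32
tcp_pos: [0.5842, 0.1741, 0.1475]
tool_rot: [0.228, 0.974, 0.0, 0.001]
force: [-0.7, 0.5, 6.0]
finger_gap: 0.228
gripper_force: 42.7
```

```bash
python3 -m crank '[{"dp":[0,0,0.0004],"delta_rot":[0,0,0.018],"fingers":-1},{"dp":[0,0,0.0004],"delta_rot":[0,0,0.018],"fingers":-1},{"dp":[0,0,0.0004],"delta_rot":[0,0,0.018],"fingers":-1},{"dp":[0,0,0.0004],"delta_rot":[0,0,0.018],"fingers":-1},{"dp":[0,0,0.0004],"delta_rot":[0,0,0.018],"fingers":-1},{"dp":[0,0,0.0004],"delta_rot":[0,0,0.018],"fingers":-1},{"dp":[0,0,0],"delta_rot":[0,0,0],"fingers":-1}]'
python3 - <<'E'
from h import *
s=manip.sense(); print(s["ft_torque"],s["q"])
E
python3 -m crank '[{"dp":[0,0,0.0004],"delta_rot":[0,0,0.018],"fingers":-1},{"dp":[0,0,0.0004],"delta_rot":[0,0,0.018],"fingers":-1},{"dp":[0,0,0.0004],"delta_rot":[0,0,0.018],"fingers":-1},{"dp":[0,0,0.0004],"delta_rot":[0,0,0.018],"fingers":-1},{"dp":[0,0,0.0004],"delta_rot":[0,0,0.018],"fingers":-1},{"dp":[0,0,0],"delta_rot":[0,0,0],"fingers":-1},{"dp":[0,0,0],"delta_rot":[0,0,0],"fingers":-1}]'
python3 - <<'E'
from h import *
s=manip.sense(); print(s["ft_torque"],s["q"])
E
```

```text
t: 5.9
tcp_pos: [0.5839, 0.1739, 0.1464]
tool_rot: [0.54, 0.842, -0.0, 0.001]
force: [-1.0, -1.1, 8.1]
finger_gap: 0.229
gripper_force: 43.0
[-0.32187544  0.26079593 -0.09184629] [ 1.06463980e-01  7.15057816e-01  1.59259963e+00 -9.37937392e-04
  8.33208988e-01 -3.22297842e-01]
t: 6.48
tcp_pos: [0.5836, 0.1738, 0.1454]
tool_rot: [0.753, 0.659, -0.0, 0.0]
force: [-2.3, -1.4, 8.4]
finger_gap: 0.231
gripper_force: 43.1
[-0.39227976  0.43778351 -0.13366362] [ 1.06345240e-01  7.16335627e-01  1.59336345e+00 -8.84961131e-04
  8.32087915e-01  2.39954372e-01]
```

```bash
python3 -m crank '[{"dp":[0,0,0.0004],"delta_rot":[0,0,0.013],"fingers":-1},{"dp":[0,0,0.0004],"delta_rot":[0,0,0.012],"fingers":-1},{"dp":[0,0,0],"delta_rot":[0,0,0],"fingers":-1}]'
python3 - <<'E'
from h import *
s=manip.sense(); print(s["ft_torque"])
E
python3 -m crank '[{"dp":[0,0,0],"delta_rot":[0,0,0.006],"fingers":-1},{"dp":[0,0,0],"delta_rot":[0,0,0],"fingers":-1},{"dp":[0,0,0],"delta_rot":[0,0,0],"fingers":-1}]'
python3 - <<'E'
from h import *
s=manip.sense(); print(s["ft_torque"],R.from_quat(s["tool_rot"]).as_matrix())
E
```

```text
t: 6.73
tcp_pos: [0.5835, 0.1739, 0.1452]
tool_rot: [0.802, 0.597, -0.0, 0.0]
force: [-2.2, -1.7, 8.6]
finger_gap: 0.225
gripper_force: 43.2
[-0.31138898  0.48353549  0.23123313]
t: 6.98
tcp_pos: [0.5835, 0.174, 0.1451]
tool_rot: [0.812, 0.583, -0.0, 0.0]
force: [-2.2, -1.3, 9.6]
finger_gap: 0.233
gripper_force: 44.4
[-0.18882683  0.47149935  0.46111032] [[ 3.19211503e-01  9.47683493e-01 -1.16590406e-04]
 [ 9.47682866e-01 -3.19211429e-01 -1.11745727e-03]
 [-1.09621280e-03  2.46214486e-04 -9.99999369e-01]]
```

The torque jumped to 0.46 N m at yaw 71.4°, so the bolt is snug. Next I release, rise, close the fingers and go behind the lever.

```bash
python3 -m crank '[{"dp":[0,0,0],"delta_rot":[0,0,-0.004],"fingers":-0.2},{"dp":[0,0,0],"delta_rot":[0,0,0],"fingers":0.2},{"dp":[0,0,0],"delta_rot":[0,0,0],"fingers":0.2},{"dp":[0,0,0],"delta_rot":[0,0,0],"fingers":0.2},{"dp":[0,0,-0.05],"delta_rot":[0,0,0],"fingers":0.2},{"dp":[0,0,-0.05],"delta_rot":[0,0,0],"fingers":0.2},{"dp":[0,0,-0.05],"delta_rot":[0,0,0],"fingers":0.2},{"dp":[0,0,0],"delta_rot":[0,0,0],"fingers":-1},{"dp":[-0.04,0,0],"delta_rot":[0,0,0],"fingers":-1},{"dp":[-0.036,0,0],"delta_rot":[0,0,0],"fingers":-1},{"dp":[0,0,0],"delta_rot":[0,0,0],"fingers":-1},{"dp":[0,0,0],"delta_rot":[0,0,0],"fingers":-1}]'
python3 - <<'E'
from h import *
s=manip.sense(); print(s["tcp_pos"],R.from_quat(s["tool_rot"]).as_matrix()[:,0])
c,p,d=snap("wrist"); P=cloud(c,d); pi=p.astype(int)
b=(d>0)&(pi[...,2]>pi[...,0]+60)&(pi[...,2]>pi[...,1]+40)&(P[...,2]>.03)&(P[...,2]<.135)&(np.hypot(P[...,0]-.584,P[...,1]-.174)<.05)
Q=P[b]; print(len(Q),Q.min(0),Q.max(0)); t=Q[Q[:,2]>Q[:,2].max()-.006]; print(t.mean(0),cv2.minAreaRect((t[:,:2]*1000).astype(np.float32)))
c2,p2,_=snap("side"); cv2.imwrite("pics/w2.png",np.hstack([cv2.resize(p,(400,300)),cv2.resize(p2[100:250,200:400],(400,300))])[...,::-1])
E
```

```text
t: 7.98
tcp_pos: [0.5721, 0.1373, 0.2182]
tool_rot: [0.806, 0.592, -0.0, -0.0]
force: [0.6, -0.5, 0.8]
finger_gap: 0.001
gripper_force: 0.0
[0.57210428 0.13734419 0.21823187] [ 2.99486063e-01  9.54100671e-01 -8.23328013e-05]
1239 [0.57435997 0.16800484 0.07834228] [0.59465905 0.18399198 0.12544305]
[0.58458372 0.17611789 0.12304547] ((584.4986572265625, 175.56515502929688), (14.155418395996094, 18.91314697265625), 73.75752258300781)
```

View pics/w2.png

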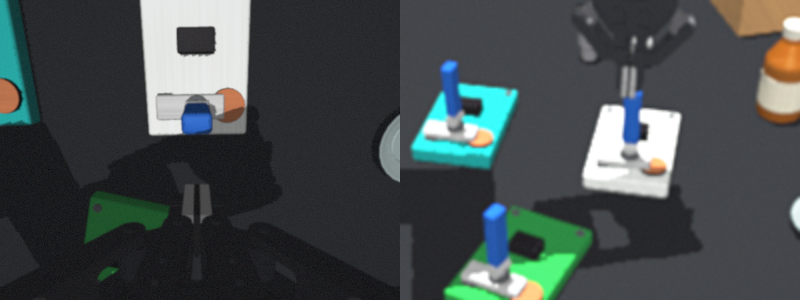

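The lever is upright with its y axis at 73.8°, along the plate towards the cradle (left view: lever (197,118), cradle (197,40)). The closed fingers are behind it. Next I lower and push it over in an arc.

```bash
python3 -m crank '[{"dp":[0,0,0.047],"delta_rot":[0,0,0],"fingers":-1},{"dp":[0,0,0.047],"delta_rot":[0,0,0],"fingers":-1},{"dp":[0.02,0,0],"delta_rot":[0,0,0],"fingers":-1},{"dp":[0.02,0,0],"delta_rot":[0,0,0],"fingers":-1},{"dp":[0.013,0,0],"delta_rot":[0,0,0],"fingers":-1},{"dp":[0.013,0,0],"delta_rot":[0,0,0],"fingers":-1},{"dp":[0.0125,0,0.003],"delta_rot":[0,0,0],"fingers":-1},{"dp":[0.0125,0,0.003],"delta_rot":[0,0,0],"fingers":-1},{"dp":[0.0115,0,0.0065],"delta_rot":[0,0,0],"fingers":-1},{"dp":[0.0115,0,0.0065],"delta_rot":[0,0,0],"fingers":-1},{"dp":[0,0,0],"delta_rot":[0,0,0],"fingers":-1}]'
python3 -m crank '[{"dp":[0.0095,0,0.009],"delta_rot":[0,0,0],"fingers":-1},{"dp":[0.0095,0,0.009],"delta_rot":[0,0,0],"fingers":-1},{"dp":[0.0065,0,0.0115],"delta_rot":[0,0,0],"fingers":-1},{"dp":[0.0065,0,0.0115],"delta_rot":[0,0,0],"fingers":-1},{"dp":[0,0,0],"delta_rot":[0,0,0],"fingers":-1}]'
python3 -m crank '[{"dp":[0.003,0,0.007],"delta_rot":[0,0,0],"fingers":-1},{"dp":[0.003,0,0.007],"delta_rot":[0,0,0],"fingers":-1},{"dp":[0,0,0.006],"delta_rot":[0,0,0],"fingers":-1},{"dp":[0,0,0],"delta_rot":[0,0,0],"fingers":-1},{"dp":[0,0,0],"delta_rot":[0,0,0],"fingers":-1}]'
```

```text
t: 9.0
tcp_pos: [0.59, 0.1937, 0.1622]
tool_rot: [0.805, 0.593, 0.001, 0.0]
force: [-0.2, 0.2, 1.0]
finger_gap: -0.001
gripper_force: 0.1
t: 9.42
tcp_pos: [0.5943, 0.2082, 0.1405]
tool_rot: [0.805, 0.593, -0.0, -0.0]
force: [0.3, -0.5, -0.2]
finger_gap: -0.001
gripper_force: 0.2
t: 9.83
tcp_pos: [0.5948, 0.2102, 0.1313]
tool_rot: [0.805, 0.593, -0.001, -0.0]
force: [1.0, 0.2, 0.1]
finger_gap: 0.004
gripper_force: 0.0
```

```bash
python3 - <<'E'
from h import *
s=manip.sense(); print(s["force"])
c2,p2,d=snap("side"); c3,p3,d3=snap("scene")
for c,p,dd in ((c2,p2,d),(c3,p3,d3)):
    P=cloud(c,dd); pi=p.astype(int)
    b=(dd>0)&(pi[...,2]>pi[...,0]+60)&(pi[...,2]>pi[...,1]+40)&(np.hypot(P[...,0]-.594,P[...,1]-.2)<.08)
    Q=P[b]; print(len(Q)); 
    if len(Q): print(Q.min(0),Q.max(0),np.median(Q,0))
cv2.imwrite("pics/s3.png",np.hstack([cv2.resize(p3[150:270,290:450],(400,300)),cv2.resize(p2[100:250,220:420],(400,300))])[...,::-1])
E
```

```text
[1.00924862 0.17227664 0.05312168]
73
[0.57901967 0.17787913 0.03644112] [0.60445214 0.22480123 0.05957547] [0.59067422 0.19125684 0.0561687 ]
129
[0.58183268 0.17946996 0.04697348] [0.61185984 0.24525324 0.07060573] [0.60112105 0.20590031 0.05615254]
```

View pics/s3.png

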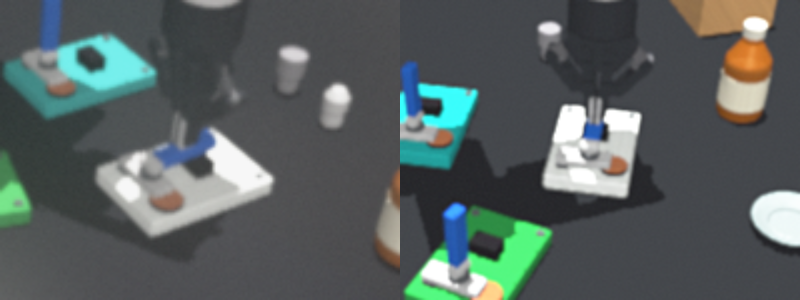

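The lever is nearly flat (left view, around (185,150)). I press a bit more, farther out, watching the force.

```bash
python3 -m crank '[{"dp":[0.015,0,0],"delta_rot":[0,0,0],"fingers":-1},{"dp":[0,0,0.004],"delta_rot":[0,0,0],"fingers":-1},{"dp":[0,0,0.003],"delta_rot":[0,0,0],"fingers":-1},{"dp":[0,0,0],"delta_rot":[0,0,0],"fingers":-1}]'
python3 -m crank '[{"dp":[0,0,0.003],"delta_rot":[0,0,0],"fingers":-1},{"dp":[0,0,0],"delta_rot":[0,0,0],"fingers":-1},{"dp":[0,0,0],"delta_rot":[0,0,0],"fingers":-1}]'
```

```text
t: 10.27
tcp_pos: [0.5976, 0.2181, 0.1283]
tool_rot: [0.805, 0.593, 0.001, 0.0]
force: [0.4, 1.0, 2.0]
finger_gap: -0.0
gripper_force: 0.7
t: 10.52
tcp_pos: [0.5977, 0.2179, 0.1272]
tool_rot: [0.806, 0.593, 0.001, 0.0]
force: [1.0, 2.1, 2.7]
finger_gap: 0.001
gripper_force: 1.5
```

```bash
python3 -m crank '[{"dp":[0,0,-0.04],"delta_rot":[0,0,0],"fingers":-1},{"dp":[0,0,-0.06],"delta_rot":[0,0,0],"fingers":-1},{"dp":[0,0,-0.06],"delta_rot":[0,0,0],"fingers":-1},{"dp":[-0.08,0,0],"delta_rot":[0,0,0],"fingers":-1},{"dp":[-0.08,0,0],"delta_rot":[0,0,0],"fingers":-1},{"dp":[0,0,0],"delta_rot":[0,0,0],"fingers":-1},{"dp":[0,0,0],"delta_rot":[0,0,0],"fingers":-1}]'
python3 - <<'E'
from h import *
c,p,d=snap("wrist"); P=cloud(c,d); pi=p.astype(int)
b=(d>0)&(pi[...,2]>pi[...,0]+60)&(pi[...,2]>pi[...,1]+40)&(np.hypot(P[...,0]-.594,P[...,1]-.2)<.08)
Q=P[b]; u=np.array([.286,.958]); a=(Q[:,:2]-[.584,.174])@u
print(len(Q),a.min(),a.max(),cv2.minAreaRect((Q[:,:2]*1000).astype(np.float32)))
k=Q[:,2]>.045; f=np.polyfit(a[k],Q[k,2],1); print("slope deg",np.degrees(np.arctan(f[0])),Q[k,2].mean())
cv2.imwrite("pics/w4.png",p[...,::-1])
E
```

```text
t: 11.1
tcp_pos: [0.5725, 0.1392, 0.2066]
tool_rot: [0.806, 0.591, -0.001, -0.0]
force: [0.6, 1.0, 1.2]
finger_gap: -0.0
gripper_force: 0.0
4165 0.008189565420340427 0.0745886550463783 ((595.180908203125, 213.8779754638672), (66.36428833007812, 20.14878273010254), 73.12410736083984)
slope deg -0.023242028184627304 0.05526794556165386
```

View pics/w4.png

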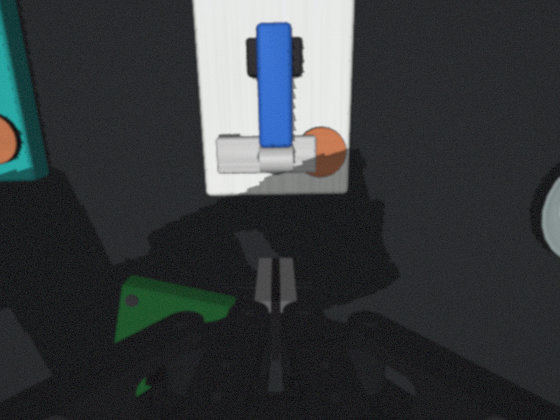

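The lever lies flat in the cradle (275,55). Its slope is 0°, it points at 73.1°, and the gripper is clear of it.

```bash
python3 -c "
from station import manip
print(manip.sign_off())"
```

```text
the job is handed in; nothing more can be done
None
```

I screwed the blue clamp's bolt in to its stop, folded its lever flat into the black cradle, left the yellow clamp untouched, and handed the job in with about 11 s on the robot's clock; no verdict came back.

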